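# Set the rotary tool's speed controller to the third click and start it

## Robot

A 6-joint arm with a two-finger parallel gripper is mounted at the origin on the work surface; the furniture and walls round the work are solid. World frame = base frame: x ahead of the robot, y to its left, z up, the work surface at z = 0. Lengths are in m, angles in rad, forces in N, time in s.
With the tool pointing down it reaches from about 0.325 to 0.9 m from the base axis. Payload 6.1 kg.
Tool frame: the origin (TCP) lies on the centre line of the jaws, within the pads' length; the fingertips stand 19 mm ahead of it and the grasp point (between the pads) is the TCP; z points along the fingers, y is the line along which they close (so a half turn about z gives the same grasp; the last joint's range is limited). The gripper opens to 85 mm and grips with 20 to 120 N. Pads are 22 mm wide; open, the fingers measure 114 mm over their backs; the gripper's body (76 mm by 85 mm) begins 54 mm behind the grasp point. The pads swing forward as they close: fully open they stand 13 mm farther back than shut.
Start: joints at [0.999, 0.22, 1.526, -0, 1.395, -0.126], TCP at [0.269, 0.564, 0.25] pointing down, gripper open.
Joint ranges: [-2.98, 2.98], [-0.91, 2.08], [0.09, 2.57], [-1.24, 4.39], [0.2, 2.65], [-2.68, 2.68]. Speed limits (rad/s): [2.57, 2.57, 3.01, 3.14, 3.14, 3.14].

## Interface

Orientations are given as a rotation vector (axis times angle).
In Python, from bench import robot, imaging gives the robot as it stands.
- The arm moves only by the tool jog_arm, never from a script. Its arguments are lists of equal length, an entry for each row: "gripper": the opening, from -1 (shut) to 1 (fully open); "slide": the shift along the tool's x, y, z normalised to -1 to 1, where 1 is 0.5 m, a list of three; "turn": the turn about the tool's z normalised to -1 to 1, where 1 is 0.5 rad. In form: {"gripper": [gripper, ...], "slide": [[tx, ty, tz], ...], "turn": [turn, ...]}. A call has 1 to 5 rows; each row is the pose to reach, as a shift and turn from the pose commanded when the call began, along the tool's axes at that moment; what a row does not reach only later rows make up. A row lasts 1/8 s, in which the tool goes at most 62.5 mm and 10.7 degrees, less where a joint would pass 70% of its speed; a pose out of reach is approached as far as the arm can. A call with a number of a shift or a turn outside -1 to 1 is refused whole. A call with a gripper value outside its range is refused whole. The fingers move at their own pace and stop on an object; "force" is the grip in N (left out, the last holds). Time passes only in rows, so rows that repeat a pose let the fingers close. It gives the time, the measured TCP pose, the force, the opening and the grip force at its end, in the units of the state.
- robot.sense(): the state, without advancing time (a new reading comes with each control period).
- imaging.snapshot(name): name is "scene" or "top" or "wrist"; returns a dict with "frame" (400x640x3 uint8, red, green, blue), "depth" (400x640 float32, m along the optical axis (not along the pixel's ray), 0 where there is no reading), "fx", "fy", "cx", "cy" (pixels), "D" ([k1, k2, p1, p2, k3] as OpenCV has them; the pictures are not rectified), "rvec" (rotation vector, rad) and "tvec" (3), from world to camera coordinates, as OpenCV has them. Camera axes: x right, y down, z forward; pixel columns grow to the right and rows downward; lengths in m; the calibration is good to about 2 mm. A picture is of the moment at which its call begins.
- robot.close_job(): hands the job in; it is judged then, once.
The state is a dict: "time_s": time; "joints": joint angles; "qvel": joint speeds; "effort": joint torques, N m; "ee_pos": TCP position; "orientation": TCP orientation; "force": force on the tool from outside, world axes, zero at the start; "ft_torque": the same for the moment, N m; "finger_gap": opening from 0.0 (shut) to 1.0 (fully open); "grip_force": force on a finger pad.
Only numpy, scipy, OpenCV 4.12 (cv2) and the standard library are available. Lean on these libraries where they do the work, as an engineer would, in place of code of your own. Each camera call takes 0.05 s, during which the arm holds its last target. There are 200 camera calls.

## Task

Set the speed controller for carving: with a fingertip, gently push its sliding lever along the slot, away from its parked end, click by click, and stop at the third click without overshooting to the fourth. With the lever settled there, press the start button down and let it come up again. Nothing is to be gripped or picked up, and the things lying round the controller stay where they are.

Things in the scene. Friction and masses are not known exactly. Their poses are not given: they have to be found in the camera images.
- controller: speed controller fixed to the table: grey box 92 (x) x 230 (y) x 50 mm high, flat metal top; origin at the centre of its underside, z up. The lever's slot runs along its y axis at x = 0; start button near the +y end, lever parked near the -y end. Five pairs of small ribs beside the slot, 18 mm apart, mark the click positions.
- lever (a joint): lever position in the slot, m, grows toward the controller's +y (push direction); 0 parked stop, 0.114 far end. Starts in 0 to 0.018, slides freely (under 1 N) to 0.024. Clicks at 0.042, 0.060, 0.078 (third), 0.096, 0.114, a hump 9 mm before each: resistance jumps to 5 to 7 N, fades to the hump, then the lever snaps ahead about 8 mm off the finger. Between humps it centres itself when let go.
- lever_top (a point): centre of the top of the lever's tab: black upright tab 24 mm wide (controller x), 10 mm thick (controller y), 35 mm tall above the box top, with a foot flange 26 x 14 mm, 5 mm high. At lever = 0 it is at y = -80 mm in the controller's frame.
- start_button (a joint): travel of the start button in m: 0 up, 0.006 fully down; a spring of about 4 N at full travel brings it up again. It counts as pressed beyond 0.004.
- start_button_top (a point): centre of the top of the round grey start button, 26 mm in diameter in a black housing; it is pressed straight down; it lies at y = +83 mm in the controller's frame, over the centre line.
- glue_bottle: small white glue bottle with a green tip, 31 x 31 x 84 mm, loose, standing behind the controller; origin at the centre of its underside. Leave alone.
- pliers_red: pliers with red handles, 35 x 147 x 12 mm, loose, lying in front of the controller; origin at the centre of the underside. Leave alone.
- wood_block: wooden block, 40 x 60 x 30 mm, loose, lying behind the controller; origin at the centre of its underside. Leave alone.
Mind the look-alikes: they are no part of the job. There is more than one size of the controller; the one meant has the size given above.

How it is judged:
On the way, in this order (a step that is already met when the one before it is completed fails the run):
1. the lever stands in the third click (value of joint lever between 0.0735 and 0.0825 m), for 0.2 s.
2. the start button is pressed down (value of joint start_button above 0.004 m), for 0.05 s.
At the end, for the whole second after the job is handed in: The lever rests in the third click (0.078, within 3.5 mm), the start button has been pressed after that and is up again (under 1.5 mm), and the bottle, pliers and block are within 15 mm of where they stood, the bottle upright (value of joint lever between 0.0745 and 0.0815 m and value of joint start_button below 0.0015 m and distance of each of glue_bottle, pliers_red, wood_block from where it was at the start of the episode below 0.015 m and angle between glue_bottle's own z axis and vertical below 0.2 rad); the robot touches nothing.
It fails at once if the lever is pushed over the hump to the fourth click (value of joint lever above 0.087 m).
It fails at once if the lever is pinched or shoved with more than 25 N (contact force between the fingers and lever above 25 N).
It fails at once if the start button is pressed while the lever is not in the third click (value of joint start_button above 0.003 m and (value of joint lever below 0.0735 m or value of joint lever above 0.0825 m)).
It fails at once if a bystander is lifted, pushed or knocked over (distance of any of glue_bottle, pliers_red, wood_block from where it was at the start of the episode above 0.015 m or angle between glue_bottle's own z axis and vertical above 0.4 rad).
It also fails if it takes over 70 s, if anything falls off the work surface, if the arm or the gripper's body presses on something with over 40 N, if the wrist force passes 120 N, or if a joint passes its speed limit or range.

## Working session

There is one attempt and no reset: what is moved stays moved. The work goes in short steps, Python scripts to look and compute and a tool call to move; the robot and the scene stay as the last step left them, time stands still between calls to the robot, and variables do not carry over. Pictures are saved under pics/ and viewed, at most 10 in all, crops included, and the job is handed in when it is done.

Besides the shell and the picture viewer there is one more tool, called after "Emit:" in YAML: its name, and indented under it one key for each argument. jog_arm: Moves the arm, as the interface text tells. Scaled input: -1 to 1 covers 0.5 m each way for a shift and 0.5 rad each way for a turn. Its arguments: {"type":"object","properties":{"gripper":{"type":"array","items":{"type":"number"}},"slide":{"type":"array","items":{"type":"array","items":{"type":"number","minimum":-1,"maximum":1}}},"turn":{"type":"array","items":{"type":"number","minimum":-1,"maximum":1}},"force":{"type":"number"}},"required":["gripper","slide","turn"]}

```bash
ls; mkdir -p pics
cat > h.py <<'E'
import numpy as np, cv2
from bench import robot, imaging
def cam(s):
    R=cv2.Rodrigues(np.array(s["rvec"],float))[0]; t=np.array(s["tvec"],float).ravel()
    K=np.array([[s["fx"],0,s["cx"]],[0,s["fy"],s["cy"]],[0,0,1]]); return R,t,K,np.array(s["D"],float)
def ray(s,px,z):
    R,t,K,D=cam(s); p=cv2.undistortPoints(np.array(px,float).reshape(-1,1,2),K,D).reshape(-1,2)
    d=np.c_[p,np.ones(len(p))]@R; c=-R.T@t; return c+d*((z-c[2])/d[:,2])[:,None]
def cloud(s):
    R,t,K,D=cam(s); h,w=s["depth"].shape; u,v=np.meshgrid(np.arange(w),np.arange(h))
    p=cv2.undistortPoints(np.stack([u,v],-1).reshape(-1,1,2).astype(float),K,D).reshape(-1,2)
    P=np.c_[p,np.ones(len(p))]*s["depth"].reshape(-1,1); return ((P-t)@R).reshape(h,w,3)
def save(s,n): cv2.imwrite("pics/"+n,s["frame"][:,:,::-1])
E
python3 - <<'E'
from h import *
for n in("top","scene"):
    s=imaging.snapshot(n); save(s,n+"1.png"); np.save(n+".npy",s,allow_pickle=True)
print(robot.sense())
E
```

```text
pics
{'time_s': 0.1, 'joints': array([ 9.98920778e-01,  2.21160640e-01,  1.52751423e+00, -1.05760523e-06,
        1.39468305e+00, -1.26095788e-01]), 'qvel': array([ 0.00111266, -0.00119712, -0.00215123, -0.00222046,  0.00011512,
       -0.00161063]), 'effort': array([ 9.75164367e-04, -4.98241246e+01, -3.90547800e+01, -3.55400252e-04,
        5.68140065e-03, -2.25181554e-05]), 'ee_pos': array([0.26919692, 0.56348533, 0.24929103]), 'orientation': array([-6.94311972e-01, -3.06328946e+00,  2.60578586e-03]), 'force': array([ 0.21710395, -0.05397463, -0.92702849]), 'ft_torque': array([ 0.02441811, -0.09500518,  0.04541076]), 'grip_force': 0.0, 'finger_gap': 0.9979709357319297}
```

View pics/top1.png

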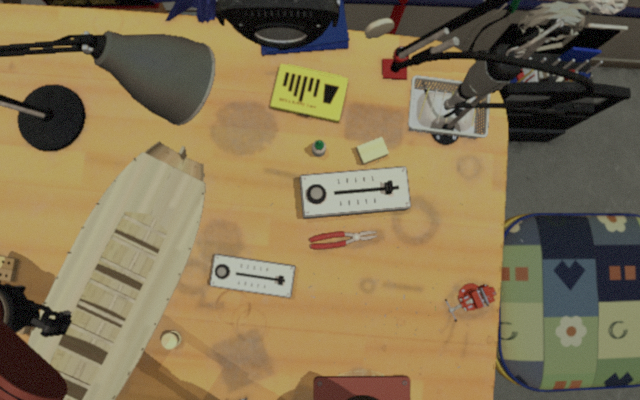

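View pics/scene1.png

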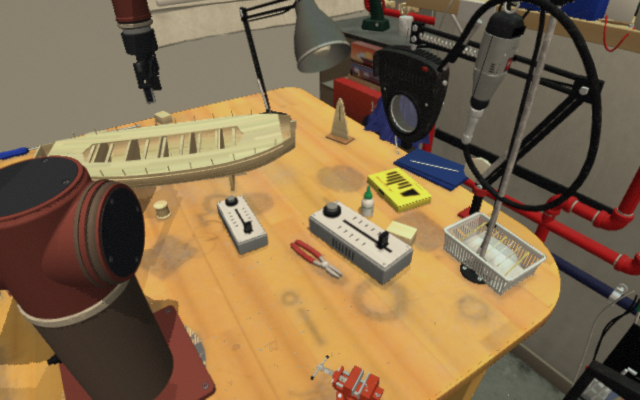

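The large controller is at about (355,192) in the top view. Its button is at (316,194) and its lever at (390,188). The smaller look-alike is at (252,275). Next I measure the large one.

Run:
```python
from h import *
s=np.load("top.npy",allow_pickle=True).item()
C=cloud(s); z=C[...,2]
roi=np.zeros(z.shape,bool); roi[160:222,290:420]=1
m=(roi&(z>.04)&(z<.06)).astype(np.uint8)
m=cv2.morphologyEx(m,cv2.MORPH_CLOSE,np.ones((9,9)))
n,l,st,_=cv2.connectedComponentsWithStats(m); k=1+st[1:,4].argmax(); print(st[k])
c=max(cv2.findContours((l==k).astype(np.uint8),0,2)[0],key=cv2.contourArea).reshape(-1,2)
P=ray(s,c,.05); r=cv2.minAreaRect((P[:,:2]*1000).astype(np.float32)); print("depth rect",r)
# colour
g=s["frame"].min(2); m2=((g>130)&roi).astype(np.uint8); m2=cv2.morphologyEx(m2,cv2.MORPH_CLOSE,np.ones((9,9)))
n,l,st,_=cv2.connectedComponentsWithStats(m2); k=1+st[1:,4].argmax(); print(st[k])
c=max(cv2.findContours((l==k).astype(np.uint8),0,2)[0],key=cv2.contourArea).reshape(-1,2)
r=cv2.minAreaRect((ray(s,c,.05)[:,:2]*1000).astype(np.float32)); print("col rect",r, cv2.boxPoints(r))
t=roi&(z>.07)&(z<.095); print("tab",t.sum(),C[t].mean(0),C[t].min(0),C[t].max(0))
print("cam",-cam(s)[0].T@cam(s)[1])
print("button",ray(s,[[316,194]],.06),"z",z[190:198,312:320].mean())
```

```text
[ 299  166  112   52 4533]
depth rect ((493.0063171386719, 18.58343505859375), (91.5978775024414, 228.5714111328125), 5.510039329528809)
[ 301  160  109   56 3797]
col rect ((504.4249572753906, 17.943504333496094), (107.0049819946289, 223.17674255371094), 5.493537425994873) [[440.48547 123.89737]
 [461.85098 -98.25432]
 [568.36444 -88.01036]
 [546.9989  134.14133]]
tab 174 [0.49177998 0.03937589 0.07671895] [ 0.47487378 -0.05477457  0.07004261] [0.51231033 0.1128434  0.08974463]
cam [0.34811905 0.12339168 1.1006161 ]
button [[0.48498828 0.10026744 0.06      ]] z 0.07235068294731992
```

Run:
```python
from h import *
A=np.array([.269,.5635]);B=np.array([.5036,-.091])
for n in("top","scene"):
    s=np.load(n+".npy",allow_pickle=True).item(); C=cloud(s)[s["depth"]>0]
    d=B-A; f=np.clip((C[:,:2]-A)@d/(d@d),0,1); D=np.linalg.norm(C[:,:2]-A-f[:,None]*d,axis=1)
    for r in(.08,.12,.2):
        k=(D<r)&(f>.25)&(C[:,2]>.1); print(n,r,k.sum(),C[k].max(0) if k.any() else"", C[k].min(0) if k.any() else "")
```

```text
top 0.08 2062 [0.43996183 0.42369386 0.14644084] [0.27730466 0.32260185 0.10112752]
top 0.12 6028 [0.62211415 0.43968814 0.53089891] [ 0.27730466 -0.18239939  0.10112752]
top 0.2 11876 [0.65620176 0.46570765 0.54645719] [ 0.27730466 -0.27433115  0.10011656]
scene 0.08 1156 [0.44080731 0.41722047 0.1416726 ] [0.27495071 0.31976304 0.10005198]
scene 0.12 5255 [0.62310203 0.43873763 0.51486119] [ 0.27495071 -0.1834123   0.10005198]
scene 0.2 11478 [0.65586057 0.46392551 0.51765606] [ 0.27495071 -0.27521904  0.10005198]
```

Emit:
jog_arm:
  gripper: [-1,-1,-1,-1,-1]
  slide:
    - [-0.06,-0.06,0]
    - [-0.12,-0.12,0]
    - [-0.18,-0.18,0]
    - [-0.24,-0.24,0]
    - [-0.3,-0.3,0]
  turn: [0.2,0.4,0.5,0.6,0.7]
  force: 20

```text
time_s: 0.72
ee_pos: [0.3402, 0.3624, 0.2499]
orientation: [-1.219, -2.895, 0.001]
force: [1.0, 0.2, 0.9]
finger_gap: -0.0
grip_force: 0.0
```

```bash
cat >> h.py <<'E'
c0=np.array([.493,.0186]); yaw=np.radians(5.5); ey=np.array([-np.sin(yaw),np.cos(yaw)]); ex=np.array([np.cos(yaw),np.sin(yaw)])
def togo(cx,cy,z):
    s=robot.sense(); R=cv2.Rodrigues(s["orientation"])[0]; p=np.r_[c0+cx*ex+cy*ey,z]
    x=R[:2,0]; a=np.arctan2(x[1],x[0]); q=np.array(s["ee_pos"])
    print("slide",np.round(R.T@(p-q)/.5,4),"turn",round((a-np.pi/2-yaw)/.5,3),"at ctrl",np.round([(q[:2]-c0)@ex*1e3,(q[:2]-c0)@ey*1e3,q[2]*1e3],1),"F ctrl",np.round([s["force"][:2]@ex,s["force"][:2]@ey,s["force"][2]],2),"q6",s["joints"][5])
E
python3 -c "
from h import *
togo(0,-.112,.2)"
```

```text
slide [-0.88   -0.4022  0.1   ] turn 1.355 at ctrl [-119.1  356.9  249.9] F ctrl [1.03 0.05 0.95] q6 -0.11524137830396709
```

Emit:
jog_arm:
  gripper: [-1,-1,-1,-1,-1]
  slide:
    - [-0.1,-0.05,0]
    - [-0.2,-0.1,0]
    - [-0.3,-0.15,0]
    - [-0.4,-0.2,0]
    - [-0.5,-0.25,0]
  turn: [0.3,0.6,0.8,0.9,1.0]

```text
time_s: 1.35
ee_pos: [0.4258, 0.0961, 0.2502]
orientation: [1.898, 2.503, 0.0]
force: [1.0, -0.2, -0.0]
finger_gap: 0.002
grip_force: 0.0
```

```bash
python3 -c "
from h import *
togo(0,-.112,.2)"
```

```text
slide [-0.406   0.048   0.1003] turn 0.355 at ctrl [-59.4  83.6 250.2] F ctrl [ 1.03 -0.26 -0.01] q6 -0.23262869372049655
```

Emit:
jog_arm:
  gripper: [-1,-1,-1,-1,-1]
  slide:
    - [-0.1,0.01,0.02]
    - [-0.2,0.02,0.04]
    - [-0.3,0.03,0.07]
    - [-0.406,0.048,0.1]
    - [-0.406,0.048,0.1]
  turn: [0.1,0.2,0.3,0.355,0.355]

```text
time_s: 1.98
ee_pos: [0.5037, -0.0938, 0.1982]
orientation: [-2.114, -2.32, 0.003]
force: [-0.3, 1.3, 0.0]
finger_gap: 0.001
grip_force: 0.0
```

```bash
python3 -c "
from h import *
togo(0,-.112,.11)
s=imaging.snapshot('wrist'); save(s,'w1.png'); np.save('w1.npy',s,allow_pickle=True)
s=imaging.snapshot('top'); np.save('t2.npy',s,allow_pickle=True)"
```

```text
slide [0.0017 0.0008 0.1764] turn -0.006 at ctrl [-1.000e-01 -1.129e+02  1.982e+02] F ctrl [-0.15  1.32  0.05] q6 -0.43070323442467606
```

View pics/w1.png

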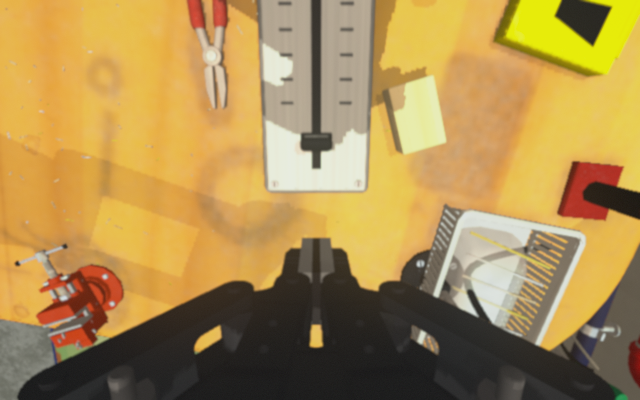

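The wrist view looks along the controller: tab at (316,140), ribs beside the slot, fingertips at (316,240). I'll measure the tab and fingertips from depth.

Run:
```python
from h import *
s=np.load("w1.npy",allow_pickle=True).item(); C=cloud(s)
L=np.stack([(C[...,:2]-c0)@ex,(C[...,:2]-c0)@ey,C[...,2]],-1)*1e3
for u in(308,316,325):
    print(u,[(v,*np.round(L[v,u]).astype(int)) for v in range(122,172,3)])
print("row140",[(u,*np.round(L[140,u]).astype(int)) for u in range(294,340,3)])
print("edges",[(u,*np.round(L[170,u]).astype(int)) for u in (258,262,266,270,360,364,368,372)])
print("end",[(v,*np.round(L[v,290]).astype(int)) for v in range(180,200,3)])
print("ribs y",((ray(s,[[287,103],[287,80],[287,55],[287,30]],.05)[:,:2]-c0)@ey*1e3).round(1))
print("tip",[(v,*np.round(L[v,308]).astype(int)) for v in range(234,262,3)])
```

```text
308 [(122, np.int64(-5), np.int64(-54), np.int64(51)), (125, np.int64(-5), np.int64(-56), np.int64(48)), (128, np.int64(-5), np.int64(-59), np.int64(51)), (131, np.int64(-5), np.int64(-61), np.int64(51)), (134, np.int64(-5), np.int64(-63), np.int64(56)), (137, np.int64(-5), np.int64(-64), np.int64(73)), (140, np.int64(-4), np.int64(-66), np.int64(83)), (143, np.int64(-4), np.int64(-68), np.int64(84)), (146, np.int64(-4), np.int64(-70), np.int64(85)), (149, np.int64(-4), np.int64(-72), np.int64(84)), (152, np.int64(-4), np.int64(-74), np.int64(83)), (155, np.int64(-5), np.int64(-81), np.int64(51)), (158, np.int64(-5), np.int64(-83), np.int64(51)), (161, np.int64(-5), np.int64(-86), np.int64(51)), (164, np.int64(-5), np.int64(-89), np.int64(49)), (167, np.int64(-5), np.int64(-91), np.int64(50)), (170, np.int64(-5), np.int64(-93), np.int64(51))]
316 [(122, np.int64(1), np.int64(-54), np.int64(50)), (125, np.int64(1), np.int64(-56), np.int64(49)), (128, np.int64(1), np.int64(-59), np.int64(52)), (131, np.int64(1), np.int64(-61), np.int64(52)), (134, np.int64(1), np.int64(-63), np.int64(5
[... 2870 characters left out ...]
p.int64(-22), np.int64(-114), np.int64(45)), (195, np.int64(-26), np.int64(-128), np.int64(1)), (198, np.int64(-26), np.int64(-132), np.int64(0))]
ribs y [-38.7 -21.1  -2.7  15.2]
tip [(234, np.int64(-7), np.int64(-171), np.int64(1)), (237, np.int64(-7), np.int64(-174), np.int64(1)), (240, np.int64(-2), np.int64(-102), np.int64(186)), (243, np.int64(-2), np.int64(-102), np.int64(190)), (246, np.int64(-2), np.int64(-102), np.int64(193)), (249, np.int64(-2), np.int64(-102), np.int64(196)), (252, np.int64(-1), np.int64(-101), np.int64(200)), (255, np.int64(-1), np.int64(-101), np.int64(203)), (258, np.int64(-1), np.int64(-101), np.int64(205)), (261, np.int64(-1), np.int64(-101), np.int64(208))]
```

Depth puts the tab centre at y≈-70 mm, so lever≈10 mm. The ribs match the model within 1 mm, and the finger's front face is 11 mm ahead of the TCP. The TCP should therefore touch at y = -96+lever. Next I descend behind the tab.

Emit:
jog_arm:
  gripper: [-1,-1,-1,-1,-1]
  slide:
    - [0.0,0.002,0.08]
    - [0.0,0.002,0.16]
    - [0.0,0.002,0.22]
    - [0.0,0.002,0.23]
    - [0.0,0.002,0.23]
  turn: [0,0,0,0,0]

```text
time_s: 2.7
ee_pos: [0.5054, -0.0903, 0.0863]
orientation: [2.109, 2.328, 0.001]
force: [0.6, 0.6, 0.2]
finger_gap: -0.001
grip_force: 0.0
```

```bash
python3 -c "
from h import *
togo(0.001,-.070,.083)"
```

```text
slide [ 0.0792 -0.0016  0.0065] turn 0.005 at ctrl [   1.9 -109.6   86.3] F ctrl [0.67 0.53 0.16] q6 -0.4293265932231227
```

Emit:
jog_arm:
  gripper: [-1,-1,-1,-1,-1]
  slide:
    - [0.012,-0.001,0.003]
    - [0.024,-0.001,0.006]
    - [0.036,-0.001,0.006]
    - [0.04,-0.001,0.006]
    - [0.04,-0.001,0.006]
  turn: [0,0,0,0,0]

```text
time_s: 3.32
ee_pos: [0.5026, -0.0709, 0.0824]
orientation: [2.11, 2.327, -0.0]
force: [-0.2, 0.3, 0.7]
finger_gap: -0.003
grip_force: 0.0
```

```bash
python3 -c "
from h import *
togo(0.001,-.070,.083)"
```

```text
slide [ 0.04    0.0002 -0.0013] turn 0.004 at ctrl [  0.9 -90.   82.4] F ctrl [-0.14  0.27  0.73] q6 -0.39345778062108955
```

Emit:
jog_arm:
  gripper: [-1,-1,-1,-1,-1]
  slide:
    - [0.005,0,0]
    - [0.01,0,0]
    - [0.015,0,0]
    - [0.02,0,0]
    - [0.02,0,0]
  turn: [0,0,0,0,0]

```text
time_s: 3.95
ee_pos: [0.5016, -0.0609, 0.0823]
orientation: [-2.11, -2.327, -0.0]
force: [0.2, 1.2, 0.4]
finger_gap: 0.004
grip_force: 0.0
```

```bash
python3 -c "
from h import *
togo(0.001,-.070,.083)"
```

```text
slide [ 0.0199  0.0002 -0.0014] turn 0.003 at ctrl [  0.9 -79.9  82.3] F ctrl [0.34 1.15 0.4 ] q6 -0.3748772612184174
```

Emit:
jog_arm:
  gripper: [-1,-1,-1,-1,-1]
  slide:
    - [0.005,0,0]
    - [0.01,0,0]
    - [0.014,0,0]
    - [0.018,0,0]
    - [0.022,0,0]
  turn: [0,0,0,0,0]

```text
time_s: 4.58
ee_pos: [0.5002, -0.0509, 0.0822]
orientation: [2.11, 2.327, -0.003]
force: [-2.0, -4.0, -0.5]
finger_gap: -0.004
grip_force: 2.2
```

```bash
python3 -c "
from h import *
togo(0.001,-.060,.083)"
```

```text
slide [ 0.0198  0.0011 -0.0016] turn 0.003 at ctrl [  0.5 -69.9  82.2] F ctrl [-2.35 -3.84 -0.54] q6 -0.35407412552078193
```

Emit:
jog_arm:
  gripper: [-1,-1,-1,-1,-1]
  slide:
    - [0.002,0,0]
    - [0.004,0,0]
    - [0.006,0,0]
    - [0.008,0,0]
    - [0.008,0,0]
  turn: [0,0,0,0,0]

```text
time_s: 5.2
ee_pos: [0.5003, -0.0458, 0.0824]
orientation: [2.11, 2.327, 0.001]
force: [-0.7, 0.1, -0.7]
finger_gap: 0.0
grip_force: 0.1
```

```bash
python3 -c "
from h import *
togo(0.001,-.060,.083)"
```

```text
slide [ 0.0096 -0.0002 -0.0012] turn 0.003 at ctrl [  1.1 -64.8  82.4] F ctrl [-0.71  0.14 -0.74] q6 -0.34674089415618004
```

```bash
cat >> h.py <<'E'
def tab(name="wrist"):
    s=imaging.snapshot(name); C=cloud(s); u,v=np.meshgrid(np.arange(640),np.arange(400))
    a=(C[...,:2]-c0)@ex*1e3; b=(C[...,:2]-c0)@ey*1e3; z=C[...,2]*1e3
    q=robot.sense()["ee_pos"]; y=(q[:2]-c0)@ey*1e3
    k=(abs(a)<10)&(z>79)&(z<90)&(b>-95)&(b<40)
    if name=="wrist": k&=b>y+11.3
    print("tab",name,k.sum(),np.round(np.percentile(b[k],[2,50,98]),1),"lever~",np.round(np.percentile(b[k],[2,50,98])@[.5,0,.5]+80,1)); return s
E
python3 -c "
from h import *
s=tab(); save(s,'w2.png'); togo(0,-.06,.083)"
```

```text
tab wrist 1422 [-53.5 -47.5 -43.3] lever~ 31.6
slide [ 0.0098 -0.0021 -0.0013] turn 0.003 at ctrl [  1.1 -64.9  82.4] F ctrl [-0.61 -0.33  0.  ] q6 -0.3467746503577263
```

View pics/w2.png

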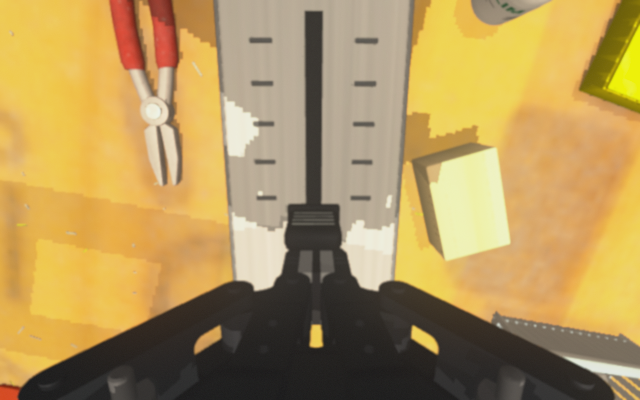

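The tab at (316,230) is still just short of the first rib at row 198. Its front edge at -43.3 mm gives lever≈31.7, right at the first hump, where the force has faded. I continue in small steps.

Emit:
jog_arm:
  gripper: [-1,-1,-1,-1,-1]
  slide:
    - [0.002,0,0]
    - [0.004,0,0]
    - [0.005,0,0]
    - [0.005,0,0]
    - [0.005,0,0]
  turn: [0,0,0,0,0]

```text
time_s: 5.88
ee_pos: [0.4999, -0.0437, 0.0823]
orientation: [2.111, 2.327, 0.0]
force: [-0.2, -0.4, -0.2]
finger_gap: 0.0
grip_force: 0.0
```

```bash
python3 -c "
from h import *
togo(0.001,-.050,.083);tab()"
```

```text
slide [ 0.0254  0.0002 -0.0013] turn 0.003 at ctrl [  0.9 -62.7  82.3] F ctrl [-0.26 -0.39 -0.2 ] q6 -0.3420268465751731
tab wrist 1545 [-51.3 -38.8 -34.1] lever~ 37.3
```

Click 1 is reached (camera reads ≈41), and the snap came at TCP ≈ -63.5 as predicted. Next is hump 2, at TCP ≈ -45.5.

Emit:
jog_arm:
  gripper: [-1,-1,-1,-1,-1]
  slide:
    - [0.007,0,0]
    - [0.014,0,0]
    - [0.019,0,0]
    - [0.024,0,0]
    - [0.028,0,0]
  turn: [0,0,0,0,0]

```text
time_s: 6.55
ee_pos: [0.4986, -0.0303, 0.0824]
orientation: [2.11, 2.326, -0.001]
force: [-0.4, -2.9, -0.3]
finger_gap: -0.001
grip_force: 1.5
```

Emit:
jog_arm:
  gripper: [-1,-1,-1,-1,-1]
  slide:
    - [0.002,0,0]
    - [0.004,0,0]
    - [0.006,0,0]
    - [0.006,0,0]
    - [0.006,0,0]
  turn: [0,0,0,0,0]

```text
time_s: 7.18
ee_pos: [0.4982, -0.0266, 0.0823]
orientation: [-2.11, -2.327, -0.0]
force: [0.3, -0.6, -0.1]
finger_gap: 0.0
grip_force: 0.0
```

```bash
python3 -c "
from h import *
togo(0.001,-.050,.083);tab()"
```

```text
slide [-0.009   0.0003 -0.0014] turn 0.003 at ctrl [  0.8 -45.5  82.3] F ctrl [ 0.27 -0.64 -0.09] q6 -0.3094266748525219
tab wrist 1426 [-34.1 -28.2 -23.8] lever~ 51.0
```

Emit:
jog_arm:
  gripper: [-1,-1,-1,-1]
  slide:
    - [0.002,0,0]
    - [0.004,0,0]
    - [0.004,0,0]
    - [0.004,0,0]
  turn: [0,0,0,0]

```text
time_s: 7.72
ee_pos: [0.498, -0.0248, 0.0823]
orientation: [2.11, 2.327, 0.0]
force: [-0.3, -0.4, 0.4]
finger_gap: 0.001
grip_force: 0.0
```

```bash
python3 -c "
from h import *
togo(0.001,-.030,.083);tab()"
```

```text
slide [ 0.0273  0.0003 -0.0014] turn 0.003 at ctrl [  0.8 -43.7  82.3] F ctrl [-0.33 -0.38  0.38] q6 -0.30552898608273416
tab wrist 1541 [-32.3 -20.7 -15.9] lever~ 55.9
```

Click 2 is reached (camera ≈59). Now I approach hump 3.

Emit:
jog_arm:
  gripper: [-1,-1,-1,-1,-1]
  slide:
    - [0.007,0,0]
    - [0.014,0,0]
    - [0.019,0,0]
    - [0.024,0,0]
    - [0.028,0,0]
  turn: [0,0,0,0,0]

```text
time_s: 8.4
ee_pos: [0.4967, -0.011, 0.0823]
orientation: [2.11, 2.327, -0.001]
force: [-0.5, -2.0, 0.3]
finger_gap: 0.002
grip_force: 1.1
```

Emit:
jog_arm:
  gripper: [-1,-1,-1,-1,-1]
  slide:
    - [0.002,0,0]
    - [0.004,0,0]
    - [0.006,0,0]
    - [0.006,0,0]
    - [0.006,0,0]
  turn: [0,0,0,0,0]

```text
time_s: 9.02
ee_pos: [0.4963, -0.0078, 0.0823]
orientation: [-2.11, -2.327, -0.0]
force: [1.1, 0.5, -0.4]
finger_gap: 0.001
grip_force: 0.0
```

```bash
python3 -c "
from h import *
togo(0.001,-.050,.083);tab()"
```

```text
slide [-0.0469  0.0003 -0.0015] turn 0.003 at ctrl [  0.8 -26.6  82.3] F ctrl [ 1.11  0.45 -0.44] q6 -0.2724174713123476
tab wrist 1569 [-15.2  -2.9   2.1] lever~ 73.4
```

Click 3 is reached (camera 77.1, reading about 1 mm low as before). I back off, rise and look at the button.

Emit:
jog_arm:
  gripper: [-1,-1,-1,-1,-1]
  slide:
    - [-0.02,0,0]
    - [-0.04,0,0]
    - [-0.04,0,-0.1]
    - [-0.04,0,-0.2]
    - [-0.04,0,-0.22]
  turn: [0,0,0,0,0]

```text
time_s: 9.7
ee_pos: [0.5008, -0.0291, 0.1966]
orientation: [2.107, 2.321, 0.006]
force: [-0.1, 0.2, -0.4]
finger_gap: -0.002
grip_force: 0.0
```

Emit:
jog_arm:
  gripper: [-1,-1,-1,-1]
  slide:
    - [0.05,0,0]
    - [0.12,0,0]
    - [0.12,0,0]
    - [0.12,0,0]
  turn: [0,0,0,0]

```text
time_s: 10.2
ee_pos: [0.4922, 0.0314, 0.1917]
orientation: [-2.11, -2.327, 0.001]
force: [-0.3, -0.6, -0.1]
finger_gap: -0.003
grip_force: 0.0
```

Run:
```python
from h import *
togo(0.001,.083,.12)
s=imaging.snapshot("wrist"); save(s,"w3.png"); C=cloud(s)
a=(C[...,:2]-c0)@ex*1e3; b=(C[...,:2]-c0)@ey*1e3; z=C[...,2]*1e3
for y in range(60,108,4):
    print(y,[int(np.median(z[(abs(a-x)<2)&(abs(b-y)<2)])) if ((abs(a-x)<2)&(abs(b-y)<2)).any() else -1 for x in range(-24,28,4)])
tab("top")
```

```text
slide [0.1404 0.0015 0.1433] turn 0.004 at ctrl [  0.5  12.8 191.7] F ctrl [-0.38 -0.56 -0.11] q6 -0.1936314438677597
60 [49, 50, 49, 50, 50, 50, 50, 50, 50, 50, 50, 50, 49]
64 [49, 50, 50, 50, 61, 62, 61, 62, 61, 60, 50, 50, 50]
68 [50, 50, 50, 62, 62, 62, 62, 62, 61, 62, 62, 50, 50]
72 [50, 50, 61, 62, 62, 71, 72, 72, 71, 62, 62, 61, 50]
76 [50, 49, 61, 62, 71, 72, 72, 72, 72, 71, 62, 61, 50]
80 [50, 50, 62, 62, 72, 72, 72, 315, 72, 71, 62, 62, 50]
84 [49, 50, 61, 62, 71, 72, 71, 72, 71, 71, 62, 62, 50]
88 [49, 50, 62, 61, 71, 72, 72, 72, 72, 71, 62, 62, 49]
92 [50, 50, 61, 62, 62, 71, 72, 71, 70, 62, 62, 50, 49]
96 [50, 49, 50, 61, 62, 62, 62, 62, 62, 62, 61, 50, 50]
100 [50, 50, 50, 50, 61, 61, 62, 61, 61, 50, 49, 50, 50]
104 [50, 49, 50, 50, 50, 50, 50, 50, 50, 50, 50, 50, 50]Traceback (most recent call last):
  File "<stdin>", line 7, in <module>
  File "h.py", line 25, in tab
    print("tab",name,k.sum(),np.round(np.percentile(b[k],[2,50,98]),1),"lever~",np.round(np.percentile(b[k],[2,50,98])@[.5,0,.5]+80,1)); return s
                                      ~~~~~~~~~~~~~^^^^^^^^^^^^^^^^
    return _quantile_unchecked(
        a, q, axis, out, overwrite_input, method, keepdims, weights)
    return _ureduce(a,
                    func=_quantile_ureduce_func,
    ...<5 lines>...
                    overwrite_input=overwrite_input,
                    method=method)
    r = func(a, **kwargs)
    result = _quantile(arr,
                       quantiles=q,
    ...<2 lines>...
                       out=out,
                       weights=wgt)
    slices_having_nans = np.isnan(arr[-1, ...])
                                  ~~~^^^^^^^^^
IndexError: index -1 is out of bounds for axis 0 with size 0
```

View pics/w3.png

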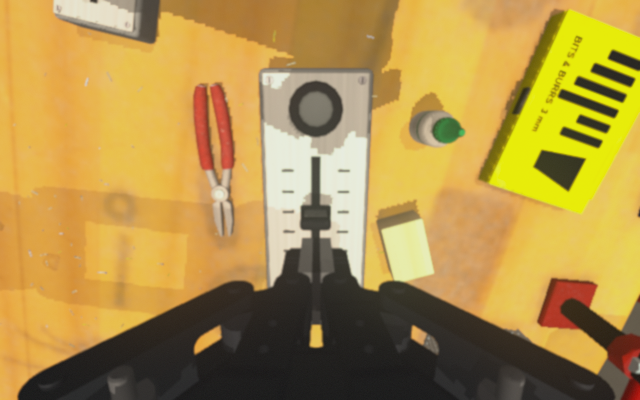

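The tab at (316,216) is beside the third rib of five. The button is at (316,107), which is ctrl (1,82) with its top at z≈72 mm, 10 mm proud of its housing. I move above it and descend.

Emit:
jog_arm:
  gripper: [-1,-1,-1,-1,-1]
  slide:
    - [0.07,0,0]
    - [0.138,0.001,0]
    - [0.138,0.001,0.1]
    - [0.138,0.001,0.18]
    - [0.138,0.001,0.18]
  turn: [0,0,0,0,0]

```text
time_s: 10.92
ee_pos: [0.4833, 0.0998, 0.099]
orientation: [-2.108, -2.322, 0.009]
force: [0.3, 0.5, -0.3]
finger_gap: -0.002
grip_force: 0.0
```

Emit:
jog_arm:
  gripper: [-1,-1]
  slide:
    - [0,0,0]
    - [0,0,0]
  turn: [0,0]

```text
time_s: 11.18
ee_pos: [0.4881, 0.1004, 0.1045]
orientation: [2.109, 2.324, 0.004]
force: [-0.8, 0.4, -0.1]
finger_gap: 0.0
grip_force: 0.0
```

```bash
python3 -c "
from h import *
togo(0.001,.082,.0855);tab('scene')"
```

```text
slide [ 0.0002 -0.004   0.0381] turn 0.002 at ctrl [  2.9  81.9 104.5] F ctrl [-0.77  0.51 -0.12] q6 -0.052459043369274955
tab scene 38 [-9.7 -6.7 -1.3] lever~ 74.5
```

Emit:
jog_arm:
  gripper: [-1,-1,-1]
  slide:
    - [0,0,0.005]
    - [0,0,0.01]
    - [0,0,0.01]
  turn: [0,0,0]

```text
time_s: 11.6
ee_pos: [0.486, 0.1007, 0.0971]
orientation: [-2.11, -2.327, 0.001]
force: [-0.4, 0.4, 0.4]
finger_gap: 0.004
grip_force: 0.0
```

```bash
python3 -c "
from h import *
togo(0.001,.082,.0852)"
```

```text
slide [-0.0007  0.0002  0.0237] turn 0.003 at ctrl [ 0.9 82.3 97.1] F ctrl [-0.39  0.48  0.44] q6 -0.05236750898596894
```

Emit:
jog_arm:
  gripper: [-1,-1,-1,-1,-1]
  slide:
    - [0,0,0.007]
    - [0,0,0.014]
    - [0,0,0.019]
    - [0,0,0.023]
    - [0,0,0.023]
  turn: [0,0,0,0,0]

```text
time_s: 12.22
ee_pos: [0.4863, 0.1007, 0.0859]
orientation: [-2.111, -2.327, 0.0]
force: [-1.5, 0.1, 3.0]
finger_gap: 0.001
grip_force: 1.7
```

Emit:
jog_arm:
  gripper: [-1,-1]
  slide:
    - [0,0,0]
    - [0,0,0]
  turn: [0,0]

```text
time_s: 12.48
ee_pos: [0.4863, 0.1007, 0.0859]
orientation: [2.111, 2.327, 0.0]
force: [-2.3, -0.1, 3.7]
finger_gap: 0.0
grip_force: 1.7
```

The force is about 3.4 N, roughly 5 mm of travel. I push a little more to be sure it registers.

Emit:
jog_arm:
  gripper: [-1,-1,-1,-1]
  slide:
    - [0,0,0.002]
    - [0,0,0.004]
    - [0,0,0.004]
    - [0,0,0.004]
  turn: [0,0,0,0]

```text
time_s: 12.98
ee_pos: [0.4864, 0.1007, 0.0849]
orientation: [2.11, 2.327, -0.0]
force: [-4.7, -1.5, 14.1]
finger_gap: 0.003
grip_force: 6.4
```

The force rose to 14 N, so the button has bottomed out and is fully pressed. I release it and check.

Emit:
jog_arm:
  gripper: [-1,-1,-1,-1,-1]
  slide:
    - [0,0,-0.02]
    - [0,0,-0.06]
    - [0,0,-0.15]
    - [0,0,-0.22]
    - [0,0,-0.22]
  turn: [0,0,0,0,0]

```text
time_s: 13.6
ee_pos: [0.4884, 0.1007, 0.1971]
orientation: [2.107, 2.324, 0.007]
force: [-0.5, 0.1, 0.2]
finger_gap: 0.001
grip_force: 0.0
```

Emit:
jog_arm:
  gripper: [-1,-1,-1,-1,-1]
  slide:
    - [-0.1,0,0]
    - [-0.2,0,0]
    - [-0.25,0,0]
    - [-0.25,0,0]
    - [-0.25,0,0]
  turn: [0,0,0,0,0]

```text
time_s: 14.22
ee_pos: [0.4978, -0.0231, 0.1928]
orientation: [-2.11, -2.326, 0.001]
force: [0.0, 0.2, -0.1]
finger_gap: -0.001
grip_force: 0.0
```

Run:
```python
from h import *
s=tab(); save(s,"w4.png"); C=cloud(s); a=(C[...,:2]-c0)@ex*1e3; b=(C[...,:2]-c0)@ey*1e3; z=C[...,2]*1e3
k=(abs(a-1)<6)&(abs(b-82)<6); print("button z",np.median(z[k])); togo(0,0,.2)
```

```text
tab wrist 381 [-7.9 -2.6  1.6] lever~ 76.8
button z 72.03098187897142
slide [ 0.0834 -0.0017 -0.0138] turn 0.004 at ctrl [  0.9 -41.7 193. ] F ctrl [ 0.73 -0.13  0.41] q6 -0.30266365029462533
```

View pics/w4.png

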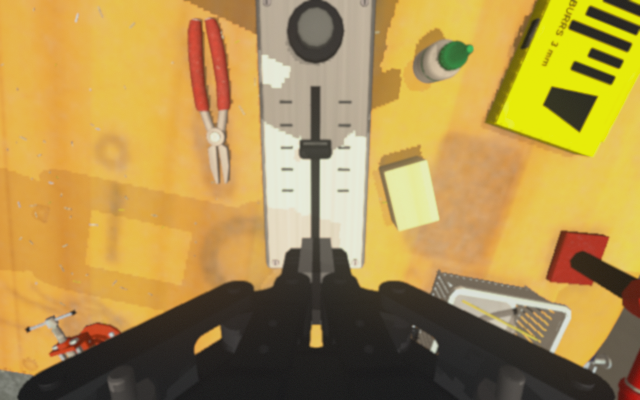

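The tab at (315,148) lines up with the middle rib pair of five. The button at (316,30) is up at z = 72 mm, and the bottle, pliers and block look undisturbed.

```bash
python3 -c "
from bench import robot
print(robot.close_job())"
```

```text
the job is handed in; nothing more can be done
None
```

The lever is at the third click (about 77–78 mm by camera), the start button was pressed fully down and is up again, nothing else was moved, and the job is handed in; no verdict was returned.

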